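Set the hold-down stop on the stove ledge with driver and setting block

ROBOT

A 6-joint arm with a two-finger parallel gripper is mounted at the origin on the work surface. World frame = base frame: x ahead of the robot, y to its left, z up, the work surface at z = 0. Lengths are in m, angles in rad, forces in N, time in s.
With the tool pointing down it reaches from about 0.3 to 0.95 m from the base axis. Payload 3.1 kg.
Tool frame: the origin (TCP) lies midway between the tips of the shut fingers; the grasp point (between the pads) lies 19 mm behind it (robot.pinch_z is the distance from the TCP to the grasp point, in m); z points along the fingers, y is the direction in which the jaws open and shut (so a half turn about z gives the same grasp; the last joint's range is limited). The gripper opens to 85 mm and grips with 20 to 120 N. Pads are 22 mm wide; open, the fingers measure 114 mm over their backs; the gripper's body (76 mm by 85 mm) begins 54 mm behind the grasp point. The pads swing forward as they close: fully open they stand 13 mm farther back than shut.
Start: joints at [-1.178, 0.308, 1.634, -0, 1.2, -0.07], TCP at [0.279, -0.559, 0.231] pointing down, gripper open.
Joint ranges: [-3.06, 3.06], [-0.79, 1.96], [0.05, 2.63], [-1.19, 4.34], [0.05, 2.64], [-2.94, 2.94]. Speed limits (rad/s): [2.79, 2.79, 3.14, 3.14, 3.14, 3.14].

INTERFACE

Orientations are given as a unit quaternion [w, x, y, z].
In Python, from station import robot gives the robot as it stands.
- The arm moves only by the tool servo_tool, never from a script. Its argument "steps" is a list of rows, each an object with "grip": the closure, from -1 (fully open) to 1 (shut), so that 0 is half open; "dp": the shift along the world's x, y, z in mm, a list of three; "spin": the turn about the world's z in rad. A call has 1 to 10 rows; each row shifts and turns the pose as measured when the row begins; what a row does not reach is not made up. A row lasts 1/8 s, in which the tool goes at most 62.5 mm and 10.7 degrees, less where a joint would pass 70% of its speed; a pose out of reach is approached as far as the arm can. A call with a gripper value outside its range is refused whole. The fingers move at their own pace and stop on an object; the grip force is fixed at half the most. Time passes only in rows, so rows that do not move let the fingers close. It gives the time, the measured TCP pose, the force and the opening at its end, in the units of the state.
- robot.get_obs(): the state, without advancing time (a new reading comes with each control period).
- robot.read_camera(name): name is "scene" or "top"; returns the picture (420x560x3 uint8, red, green, blue); there is no depth.
- robot.calibration(name): a dict with "mtx" (3x3 intrinsics, pixels), "extrinsics" (4x4, takes a point from camera to world coordinates). Camera axes: x right, y down, z forward; pixel columns grow to the right and rows downward; lengths in m; the calibration is good to about 2 mm. A picture is of the moment at which its call begins. calibration takes no time and is no camera call.
- robot.close_job(): hands the job in, once; it reports no verdict.
The state is a dict: "time_s": time; "qpos": joint angles; "joint_velocities": joint speeds; "joint_efforts": joint torques, N m; "tool_pos": TCP position; "ee_rot": TCP orientation; "force": force on the tool from outside, world axes, zero at the start; "moment": the same for the moment, N m; "grip_width": opening from 0.0 (shut) to 1.0 (fully open).
Only numpy, scipy, OpenCV 4.12 (cv2) and the standard library are available. Lean on these libraries where they do the work, as an engineer would, in place of code of your own. Each camera call takes 0.05 s, during which the arm holds its last target.

TASK

Take the T-handled driver from its holder, seat it in the square socket of the stop screw on the little bridge, and screw the stop down (clockwise) until its rubber foot just drags on the aluminium setting block beneath: a light touch of about 9 newtons, never a clamp. Then leave the driver standing in the screw and draw the setting block out by its post, flat along the ledge, until it is clear of the foot. Leave everything else on the ledge where it is.

Things in the scene. Friction and masses are not known exactly. Their poses are not given: they have to be found in the camera images.
- driver_grip (a point): Centre of the black cross bar of the T-handled driver (loose, 0.18 kg, upright at the start). Bar 80 mm long (x), 18 mm thick (y), 24 mm high (z up). Below it: a round steel shaft 14 mm across, then a square steel tip 16 x 16 mm, 17 mm long, sides parallel to the bar's x and y, ending in an 8 mm blunt cone. The very end lies 88 mm under this point.
- driver_tip (a point): The very end of the driver's coned tip, 88 mm under driver_grip on the driver's axis; axes as driver_grip. The square part begins 8 mm above it.
- holder: Fixed dark steel block 70 x 60 x 34 mm, left or right of the bridge, in which the driver stands in a loose square hole 20 mm wide and 28 mm deep. Origin at the centre of its underside.
- screw_socket (a point): Centre of the mouth of the square socket in the stop screw's head, about 99 mm above the ledge; turns and sinks with the screw; x and y parallel to the head's sides. Head: dark steel, 36 x 36 x 24 mm; socket 18 x 18 mm, 20 mm deep, open upward. Steep right-hand thread: clockwise from above sinks it 5 mm per radian. The setting takes 0.25 to 1.45 rad, and has 1.5 rad or more before its end.
- bridge: Fixed steel bridge that carries the upright stop screw: cross beam 124 mm long (y), 34 mm wide (x), top 66 mm above the ledge, legs at its ends. Origin on the ledge under the screw's axis. The screw's thread is stiff: it turns at about 0.16 N m (some 0.08 N m still held at pauses in turning) and stays where it is left, but 30 N down its axis would drive it.
- foot: Sprung foot with rubber pad (24 mm across) under the screw; origin on the screw's axis, at no useful height. It gives 1 mm for 8 N. The pad is worn by an unknown amount (up to 2 mm either way), so where it meets the block (0.8 to 6 mm down) must be felt: as a rise of the turning moment of 8 to 9 mN m per newton, or as drag on the block. Light drag: 4 to 15 N on the block; over 22 N is clamped.
- block: Aluminium setting block, loose, 0.42 kg: bar 150 (x) x 40 (y) x 24 (z) mm, flat on the ledge, under the foot through the bridge; origin at the centre of its underside. Its -x end, with the post, points out towards the robot; it is drawn in its own -x. It is clear when the screw's axis is over 87 mm from this origin along +x (35 to 55 mm at the start). Rightly set, drawing takes 6 to 24 N.
- block_post (a point): A good height to pinch the block's upright round steel post: 26 mm above the bar's top, 50 mm above the ledge. Post 18 mm across, 40 mm high, on the bar 60 mm from its centre towards -x; axes as the block.
- jar_a: Bystander: glass spice jar 48 mm across, 75 mm high, with metal lid, behind the bridge; origin at its underside.
- jar_b: Bystander: glass spice jar 56 mm across, 90 mm high, with metal lid, behind the bridge; origin at its underside.
There are look-alikes about, which are no part of the job. Leave any orange look-alike of the block alone. Of the things that look like the part that bears driver_grip, the smaller one is meant.

How it is judged:
On the way, in this order (a step that is already met when the one before it is completed fails the run):
1. the driver's square tip is in the screw's socket, at least 11 mm deep (horizontal distance between driver_tip and screw_socket below 0.005 m and z of driver_tip in the frame of screw_socket below -0.011 m), for 0.2 s.
2. with the driver in the socket, the foot rests on the block with 4 to 15 N (contact force between foot and block between 4 and 15 N and z of driver_tip in the frame of screw_socket below -0.009 m), for 0.5 s.
3. the block, pulled by its post, has moved 6 mm under the foot's drag (3 to 17 N between foot and block) (distance of block_post from where it was at the start of the episode above 0.006 m and x of screw_socket in the frame of block above 0.04 m and contact force between the fingers and block above 0.5 N and contact force between foot and block between 3 and 17 N), for 0.04 s.
At the end, for the whole second after the job is handed in: The block lies flat and at rest on the ledge, drawn out so that the screw's axis is more than 87 mm from its centre (clear of the foot); the driver stands in the screw's socket, at least 11 mm deep and within 0.25 rad of upright (x of screw_socket in the frame of block above 0.087 m and height (world z) of block below 0.004 m and angle between block's own z axis and vertical below 0.05 rad and linear speed of block below 0.02 m/s and horizontal distance between driver_tip and screw_socket below 0.006 m and z of driver_tip in the frame of screw_socket below -0.011 m and angle between driver_grip's own z axis and vertical below 0.25 rad); the robot touches nothing.
It fails at once if the block is clamped: over 22 N between foot and block (contact force between foot and block above 22 N).
It fails at once if the block is lifted or tipped off the ledge instead of slid (height (world z) of block above 0.012 m or angle between block's own z axis and vertical above 0.15 rad).
It fails at once if a spice jar is moved by over 25 mm (distance of any of jar_a, jar_b from where it was at the start of the episode above 0.025 m).
It also fails if it takes over 67 s, if anything falls off the work surface, if the arm or the gripper's body presses on something with over 40 N, if the wrist force passes 120 N, or if a joint passes its speed limit or range.

## Working session

There is one attempt and no reset: what is moved stays moved. The work goes in short steps, Python scripts to look and compute and a tool call to move; the robot and the scene stay as the last step left them, time stands still between calls to the robot, and variables do not carry over. Pictures are saved under pics/ and viewed, and the job is handed in when it is done.

Besides the shell and the picture viewer there is one more tool, called after ">>>" as name(argument=value, ...) on one line, values as JSON. servo_tool: Moves the arm, as the interface text tells. Its arguments: {"type":"object","properties":{"steps":{"type":"array","items":{"type":"object","properties":{"grip":{"type":"number"},"dp":{"type":"array","items":{"type":"number"}},"spin":{"type":"number"}}}}},"required":["steps"]}

```bash
ls; mkdir -p pics
python3 - <<'E'
from station import robot
import cv2,numpy as np
np.set_printoptions(precision=4,suppress=True)
for n in("scene","top"):
    cv2.imwrite(f"pics/{n}0.png",robot.read_camera(n)[:,:,::-1])
    c=robot.calibration(n);print(np.array(c["mtx"]),np.array(c["extrinsics"]))
print(robot.get_obs())
E
```

```text
pics
[[484.5656   0.     280.8723]
 [  0.     484.5656 211.3108]
 [  0.       0.       1.    ]] [[-0.3144  0.6666 -0.6759  1.3616]
 [ 0.9492  0.2116 -0.2329  0.3045]
 [-0.0122 -0.7148 -0.6992  0.9228]
 [ 0.      0.      0.      1.    ]]
[[513.3714   0.     275.1887]
 [  0.     513.3714 199.569 ]
 [  0.       0.       1.    ]] [[-0.0134 -0.999   0.0415  0.5257]
 [-0.9998  0.014   0.0127  0.0206]
 [-0.0133 -0.0413 -0.9991  1.2135]
 [ 0.      0.      0.      1.    ]]
{'time_s': 0.1, 'qpos': array([-1.1777,  0.3089,  1.6351,  0.    ,  1.1997, -0.0697]), 'joint_velocities': array([-0.0001, -0.001 , -0.0012,  0.0015, -0.0001,  0.0016]), 'joint_efforts': array([ -0.0003, -41.641 , -27.7645,  -0.    ,   0.0041,  -0.    ]), 'tool_pos': array([ 0.2787, -0.5585,  0.2301]), 'ee_rot': array([-0.0011,  0.9733,  0.2293, -0.0002]), 'force': array([ 0.2123,  0.6448, -0.7861]), 'moment': array([ 0.0083, -0.0177, -0.0004]), 'grip_width': 1.001857484702801}
```

View pics/scene0.png

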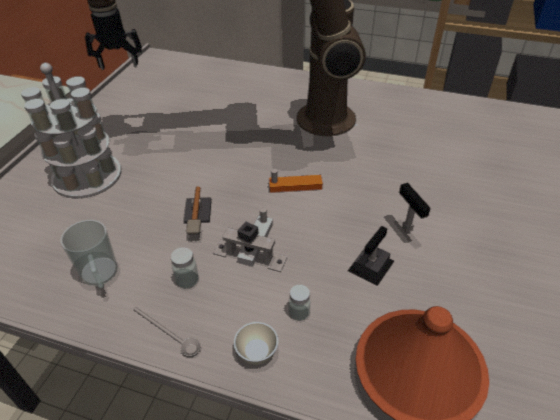

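View pics/top0.png

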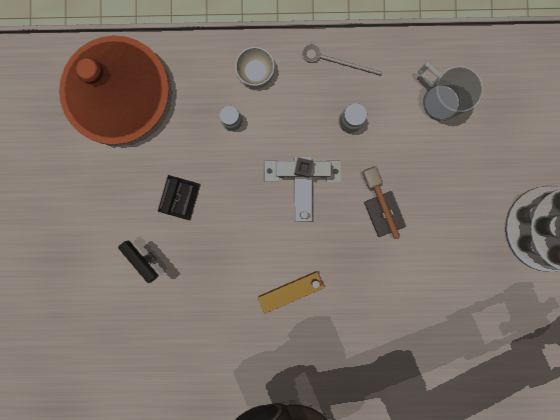

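Run:
```python
import cv2,numpy as np
t=cv2.imread("pics/top0.png");s=cv2.imread("pics/scene0.png")
def z(im,x,y,w,h,k): return cv2.resize(im[y:y+h,x:x+w],None,fx=k,fy=k,interpolation=cv2.INTER_CUBIC)
a=z(t,105,165,110,130,4)
b=z(s,340,175,100,118.__int__() if 0 else 115,4)
h=max(a.shape[0],b.shape[0]);o=np.zeros((h,a.shape[1]+b.shape[1],3),np.uint8)
o[:a.shape[0],:a.shape[1]]=a;o[:b.shape[0],a.shape[1]:]=b
o=cv2.convertScaleAbs(o,alpha=1.8,beta=20)
cv2.imwrite("pics/c1.png",o[:600,:800])
a=z(t,255,140,95,95,4);b=z(s,205,195,95,80,4)
o=np.zeros((380,760,3),np.uint8);o[:,:380]=a;o[:320,380:]=b
cv2.imwrite("pics/c2.png",cv2.convertScaleAbs(o,alpha=1.4,beta=10))
```

```text
File "<stdin>", line 5
    b=z(s,340,175,100,118.__int__() if 0 else 115,4)
                         ^
SyntaxError: invalid decimal literal
```

Run:
```python
import cv2,numpy as np
t=cv2.imread("pics/top0.png");s=cv2.imread("pics/scene0.png")
def z(im,x,y,w,h,k): return cv2.resize(im[y:y+h,x:x+w],None,fx=k,fy=k,interpolation=cv2.INTER_CUBIC)
a=z(t,105,165,100,130,4);b=z(s,340,175,100,115,4)
o=np.zeros((520,800,3),np.uint8)
o[:,:400]=a;o[:460,400:]=b
cv2.imwrite("pics/c1.png",cv2.convertScaleAbs(o,alpha=1.8,beta=20))
a=z(t,255,140,95,95,4);b=z(s,205,195,95,80,4)
o=np.zeros((380,760,3),np.uint8);o[:,:380]=a;o[:320,380:]=b
cv2.imwrite("pics/c2.png",cv2.convertScaleAbs(o,alpha=1.4,beta=10))
```

```text
(no output)
```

View pics/c1.png

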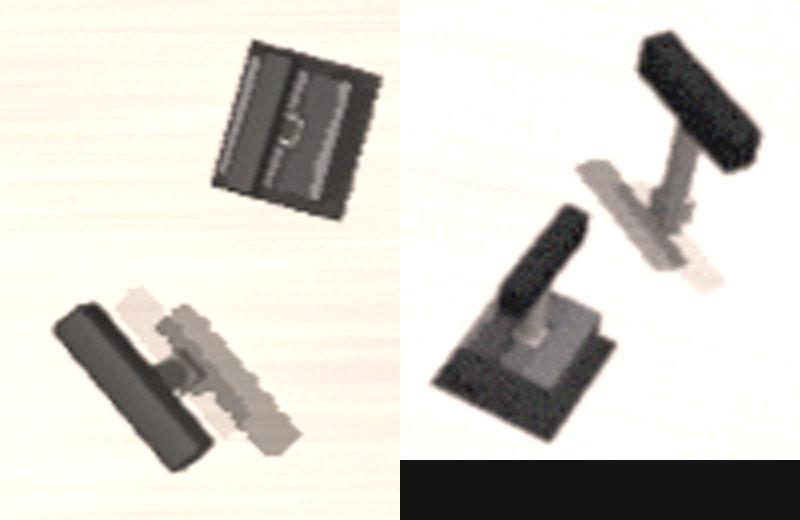

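View pics/c2.png

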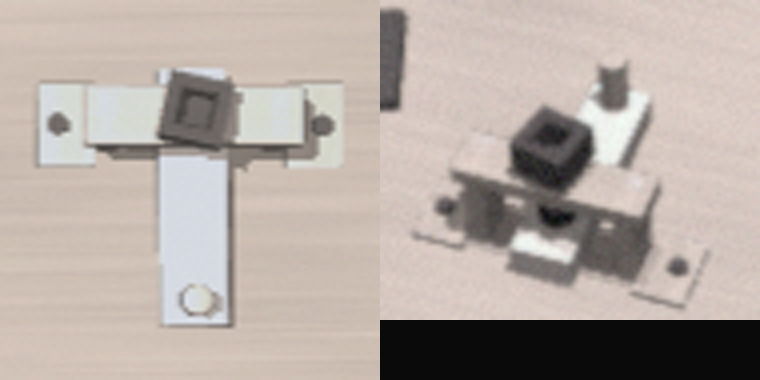

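Run:
```python
import cv2,numpy as np
t=cv2.imread("pics/top0.png");s=cv2.imread("pics/scene0.png")
def z(im,x,y,w,h,k): return cv2.resize(im[y:y+h,x:x+w],None,fx=k,fy=k,interpolation=cv2.INTER_NEAREST)
a=z(t,152,170,50,55,8);b=z(s,345,222,50,60,8)
o=np.zeros((480,800,3),np.uint8);o[:440,:400]=a;o[:,400:]=b
o=(255*np.clip(o/130.,0,1)**.6).astype(np.uint8)
cv2.imwrite("pics/c3.png",o)
```

```text
(no output)
```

View pics/c3.png

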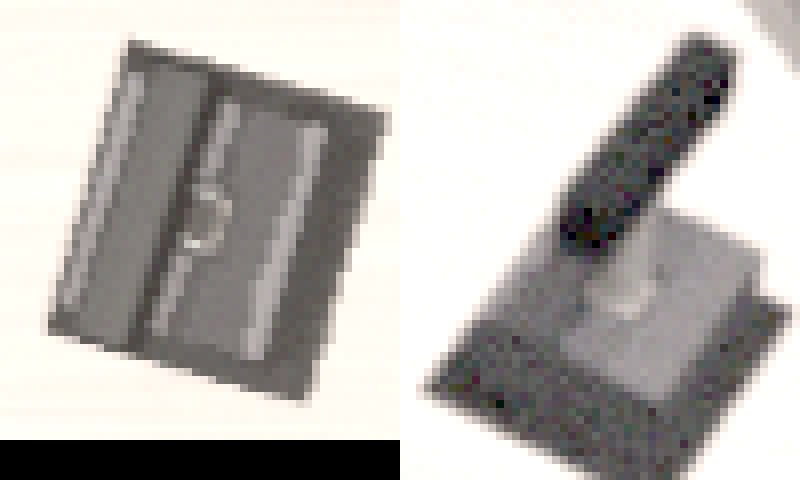

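```bash
cat > h.py <<'E'
import cv2,numpy as np
from station import robot
np.set_printoptions(precision=4,suppress=True)
CAL={n:robot.calibration(n) for n in("scene","top")}
def ray(n,u,v):
    c=CAL[n];K=np.array(c["mtx"]);E=np.array(c["extrinsics"])
    d=E[:3,:3]@np.linalg.solve(K,[u,v,1.]);return E[:3,3],d
def onz(n,u,v,z):
    o,d=ray(n,u,v);return o+d*(z-o[2])/d[2]
def tri(a,b):
    o1,d1=ray("scene",*a);o2,d2=ray("top",*b)
    A=np.stack([d1,-d2],1);s=np.linalg.lstsq(A,o2-o1,rcond=None)[0]
    p,q=o1+s[0]*d1,o2+s[1]*d2;return (p+q)/2,np.linalg.norm(p-q)
def px(n,P):
    c=CAL[n];K=np.array(c["mtx"]);E=np.array(c["extrinsics"])
    p=E[:3,:3].T@(np.asarray(P,float)-E[:3,3]);p=K@p;return p[:2]/p[2]
E
python3 - <<'E'
from h import *
print("shaft tri",tri((373.1,259.5),(177.6,196.9)))
print("bar tri",tri((376.3,239.5),(166.5,193.5)))
q=lambda x,y:(152+x/8-.5,170+y/8-.5)
for z in(0,.034,.106):
  print(z,[onz("top",*q(*p),z)[:2].round(4).tolist() for p in[(128,40),(48,330),(305,400),(388,115),(215,75),(140,350),(320,125),(255,357),(105,190),(205,215)]])
# socket head
for z in (.099,):
  print("head top centre",onz("top",255+200/4,140+105/4,z),)
# scene bar corners
b=lambda x,y:(345+(x-400)/8-.5,222+y/8-.5)
print([onz("scene",*b(*p),.106)[:2].round(4).tolist() for p in[(690,35),(735,50),(560,195)]])
print([onz("scene",*b(*p),.034)[:2].round(4).tolist() for p in[(765,250),(670,405),(490,325)]])
print([onz("scene",*b(*p),.0)[:2].round(4).tolist() for p in[(795,310),(425,385)]])
E
```

```text
shaft tri (array([0.5838, 0.2655, 0.0237]), np.float64(0.00574062988160371))
bar tri (array([0.5888, 0.2691, 0.102 ]), np.float64(0.0036889995829216303))
0 [[0.6393, 0.2913], [0.5535, 0.3154], [0.5317, 0.2392], [0.6159, 0.214], [0.6285, 0.2654], [0.5472, 0.2881], [0.6132, 0.2343], [0.5446, 0.254], [0.5948, 0.2983], [0.5869, 0.2686]]
0.034 [[0.6361, 0.2837], [0.5527, 0.3072], [0.5315, 0.2331], [0.6133, 0.2086], [0.6256, 0.2585], [0.5466, 0.2806], [0.6107, 0.2283], [0.5441, 0.2475], [0.5928, 0.2905], [0.5852, 0.2617]]
0.106 [[0.6294, 0.2676], [0.551, 0.2897], [0.5312, 0.2201], [0.608, 0.1971], [0.6195, 0.244], [0.5453, 0.2648], [0.6055, 0.2156], [0.543, 0.2336], [0.5887, 0.2741], [0.5816, 0.2469]]
head top centre [ 0.6437 -0.0311  0.099 ]
[[0.5477, 0.2696], [0.5498, 0.2831], [0.6205, 0.2459]]
[[0.5582, 0.3036], [0.6255, 0.287], [0.612, 0.2312]]
[[0.5489, 0.3162], [0.6123, 0.2146]]
```

Run:
```python
from h import *
t=cv2.imread("pics/top0.png");s=cv2.imread("pics/scene0.png")
a=np.radians(-15.7);R=np.array([[np.cos(a),-np.sin(a)],[np.sin(a),np.cos(a)]])
def box(c,l,w,z): return [np.r_[R@[i*l/2,j*w/2]+c,z] for i,j in((-1,-1),(1,-1),(1,1),(-1,1))]
o=np.zeros((540,800,3),np.uint8)
for n,im,x,y,off in(("top",t,152,170,0),("scene",s,347,222,400)):
    k=8;c=cv2.resize(im[y:y+60,x:x+50],None,fx=k,fy=k,interpolation=cv2.INTER_NEAREST)
    c=(255*np.clip(c/130.,0,1)**.6).astype(np.uint8)
    for b,col in((box([.585,.265],.08,.018,.106),(0,0,255)),(box([.585,.265],.08,.018,.082),(0,128,255)),(box([.585,.265],.07,.06,.034),(0,255,0)),(box([.585,.265],.07,.06,0),(255,0,0))):
        p=np.array([(px(n,q)-[x,y]+.5)*k for q in b]).astype(np.int32)
        cv2.polylines(c,[p],True,col,1)
    o[:480,off:off+400]=c
cv2.imwrite("pics/c4.png",o)
```

```text
(no output)
```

View pics/c4.png

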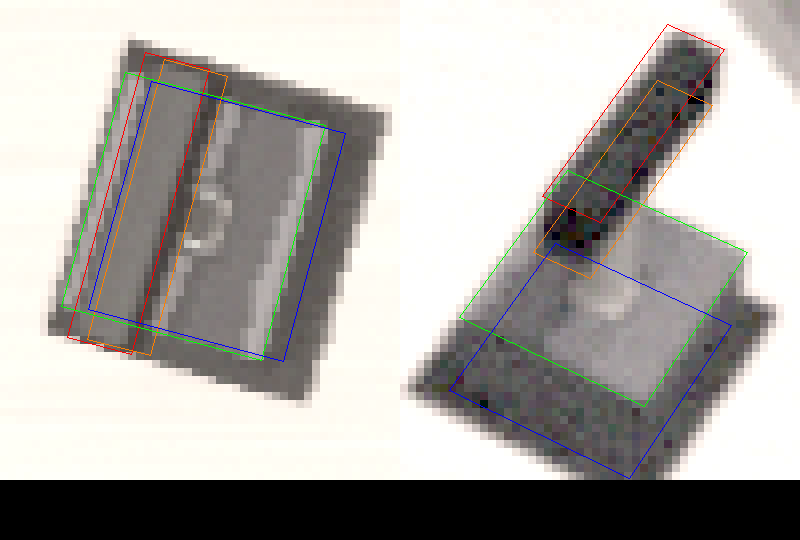

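Run:
```python
from h import *
t=cv2.imread("pics/top0.png")
x,y,k=262,145,10
c=cv2.resize(t[y:y+60,x:x+80],None,fx=k,fy=k,interpolation=cv2.INTER_NEAREST)
c=(255*np.clip(c/160.,0,1)**.7).astype(np.uint8)
cv2.imwrite("pics/c5.png",c)
s=cv2.imread("pics/scene0.png")
x,y,k=208,200,10
c=cv2.resize(s[y:y+60,x:x+80],None,fx=k,fy=k,interpolation=cv2.INTER_NEAREST)
c=(255*np.clip(c/160.,0,1)**.7).astype(np.uint8)
cv2.imwrite("pics/c6.png",c)
g=t.max(2);m=(g<105).astype(np.uint8);m[:,:285]=0;m[:,325:]=0;m[:150]=0;m[184:]=0
cs,_=cv2.findContours(m,0,2)
for q in cs:
  if cv2.contourArea(q)>80: print(cv2.contourArea(q),cv2.minAreaRect(q))
```

```text
375.5 ((305.5684509277344, 170.2879180908203), (39.01858139038086, 23.26460075378418), 8.426968574523926)
```

View pics/c5.png

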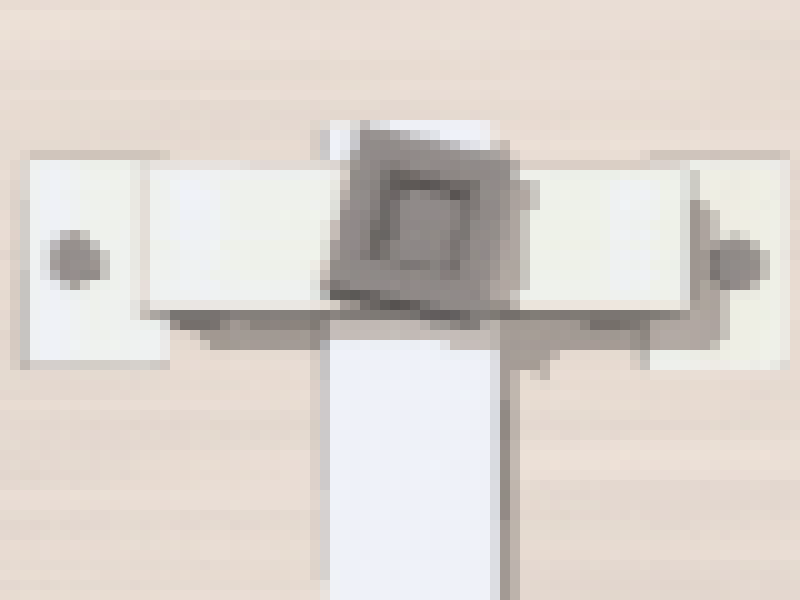

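View pics/c6.png

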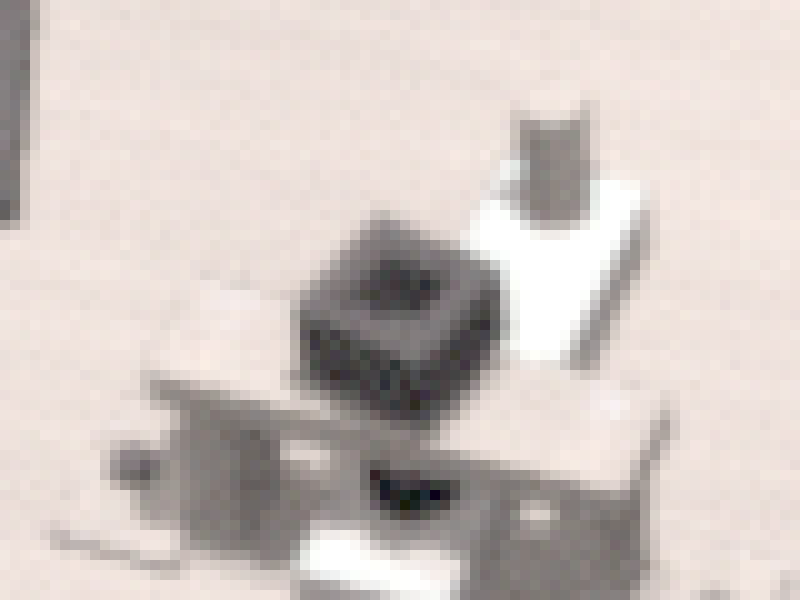

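Run:
```python
from h import *
q=lambda x,y:(262+x/10-.5,145+y/10-.5)
W=lambda x,y,z:onz("top",*q(x,y),z)
tl,tr,bl,br=[W(*p,.099) for p in((360,125),(520,160),(328,290),(485,318))]
ang=lambda a,b:np.degrees(np.arctan2(*(a-b)[1::-1]))
print("head",(tl+tr+bl+br)/4,ang(tl,bl),ang(tr,br),ang(tl,tr)-90,ang(bl,br)-90, [np.linalg.norm(a-b) for a,b in((tl,tr),(tl,bl),(tr,br),(bl,br))])
m=[W(*p,.099) for p in((385,168),(482,182),(370,262),(465,272))];print("mouth",sum(m)/4)
# beam top z=.066 corners
b=[W(*p,.066) for p in((148,165),(690,168),(148,308),(690,310))];print("beam",sum(b)/4,b)
# feet z~?; plates
f=[W(*p,.004) for p in((25,158),(790,158),(25,362),(790,368))];print("feet",sum(f)/4)
# block bar edges at z=.024
print("block edges",W(330,350,.024),W(330,590,.024),W(500,350,.024),W(500,590,.024))
r=lambda x,y:(255+x/4-.5,140+y/4-.5)
print("post top",onz("top",*r(198,299),.064))
print("block end corners",onz("top",*r(161,324),.024),onz("top",*r(229,324),.024),onz("top",*r(159,68),.024),onz("top",*r(224,66),.024))
s=lambda x,y:(208+x/10-.5,200+y/10-.5)
S=lambda x,y,z:onz("scene",*s(x,y),z)
print("scene head",(S(385,215,.099)+S(505,275,.099)+S(300,300,.099)+S(418,365,.099))/4, "post",S(553,112,.064))
```

```text
head [ 0.6425 -0.0285  0.099 ] -11.796353115006383 -13.372808165208204 -13.260658570302482 -10.985282134499755 [np.float64(0.03565483689859604), np.float64(0.03673159170036454), np.float64(0.03534301028972582), np.float64(0.03467435092800216)]
mouth [ 0.6429 -0.029   0.099 ]
beam [ 0.6427 -0.0289  0.066 ] [array([0.6599, 0.0316, 0.066 ]), array([ 0.6574, -0.0899,  0.066 ]), array([0.6278, 0.032 , 0.066 ]), array([ 0.6255, -0.0893,  0.066 ])]
feet [ 0.6434 -0.0287  0.004 ]
block edges [ 0.6211 -0.0097  0.024 ] [ 0.5654 -0.0089  0.024 ] [ 0.6205 -0.0491  0.024 ] [ 0.5648 -0.0482  0.024 ]
post top [ 0.5397 -0.0288  0.064 ]
block end corners [ 0.526  -0.0089  0.024 ] [ 0.5255 -0.0482  0.024 ] [ 0.6747 -0.0099  0.024 ] [ 0.6753 -0.0477  0.024 ]
scene head [ 0.6432 -0.0262  0.099 ] post [ 0.5433 -0.026   0.064 ]
```

>>> servo_tool(steps=[{"dp": [0, 0, 15], "spin": 0.18, "grip": -1}])

```text
time_s: 0.22
tool_pos: [0.2781, -0.5571, 0.2429]
ee_rot: [-0.003, 0.948, 0.318, -0.0]
force: [0.9, -0.2, -0.4]
grip_width: 1.003
```

>>> servo_tool(steps=[{"dp": [15, 41, 0], "spin": 0.115, "grip": -1}, {"dp": [15, 41, 0], "spin": 0.115, "grip": -1}, {"dp": [15, 41, 0], "spin": 0.115, "grip": -1}, {"dp": [15, 41, 0], "spin": 0.115, "grip": -1}, {"dp": [15, 41, 0], "spin": 0.115, "grip": -1}, {"dp": [15, 41, 0], "spin": 0.115, "grip": -1}, {"dp": [15, 41, 0], "spin": 0.115, "grip": -1}, {"dp": [15, 41, 0], "spin": 0.115, "grip": -1}, {"dp": [15, 41, 0], "spin": 0.115, "grip": -1}, {"dp": [15, 41, 0], "spin": 0.115, "grip": -1}])

```text
time_s: 1.48
tool_pos: [0.4279, -0.1356, 0.2397]
ee_rot: [-0.004, 0.61, 0.793, -0.002]
force: [-0.2, -0.0, -0.1]
grip_width: 1.001
```

>>> servo_tool(steps=[{"dp": [15, 41, 0], "spin": 0.115, "grip": -1}, {"dp": [15, 41, 0], "spin": 0.115, "grip": -1}, {"dp": [15, 41, 0], "spin": 0.115, "grip": -1}, {"dp": [15, 41, 0], "spin": 0.115, "grip": -1}, {"dp": [15, 41, 0], "spin": 0.115, "grip": -1}, {"dp": [15, 41, 0], "spin": 0.115, "grip": -1}, {"dp": [15, 41, 0], "spin": 0.115, "grip": -1}, {"dp": [15, 41, 0], "spin": 0.115, "grip": -1}])

```text
time_s: 2.48
tool_pos: [0.5477, 0.204, 0.2365]
ee_rot: [-0.004, 0.179, 0.984, -0.005]
force: [0.8, -1.0, 0.2]
grip_width: 1.0
```

>>> servo_tool(steps=[{"dp": [18, 30, -10], "spin": 0.045, "grip": -1}, {"dp": [18, 30, -10], "spin": 0.045, "grip": -1}, {"dp": [0, 0, 0], "spin": 0, "grip": -1}])

```text
time_s: 2.85
tool_pos: [0.584, 0.269, 0.2139]
ee_rot: [-0.005, 0.13, 0.991, -0.006]
force: [-0.8, -0.8, 0.5]
grip_width: 0.997
```

Run:
```python
from h import *
cv2.imwrite("pics/s1.png",robot.read_camera("scene")[:,:,::-1])
o=robot.get_obs();print(o['tool_pos'],o['ee_rot'],o['qpos'],o['force'],o['moment'])
q=o['ee_rot'];print(np.degrees(2*np.arctan2(q[2],q[1])))
```

```text
[0.5836 0.2679 0.2142] [-0.0052  0.1307  0.9914 -0.0064] [ 0.3657  0.3652  1.5935 -0.0067  1.1981 -0.9404] [-0.3359 -0.0711  0.0854] [ 0.0198  0.0171 -0.0485]
164.976211339649
```

View pics/s1.png

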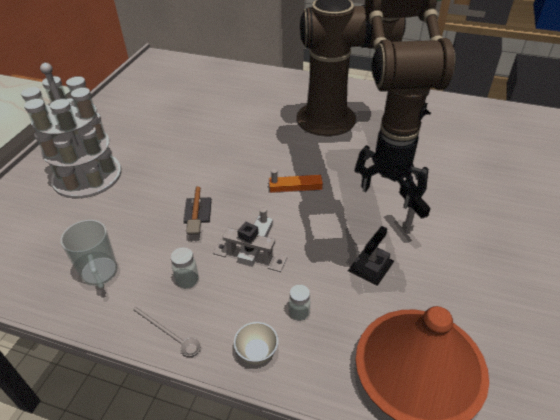

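>>> servo_tool(steps=[{"dp": [1, -2, -40], "spin": -0.01, "grip": -1}, {"dp": [0, 0, -40], "spin": 0, "grip": -1}, {"dp": [0, 0, -30], "spin": 0, "grip": -1}, {"dp": [0, 0, 0], "spin": 0, "grip": -1}])

```text
time_s: 3.4
tool_pos: [0.5834, 0.2619, 0.1036]
ee_rot: [-0.005, 0.138, 0.99, -0.007]
force: [0.3, -0.1, 0.5]
grip_width: 1.002
```

>>> servo_tool(steps=[{"dp": [2, 4, -14], "spin": 0, "grip": -1}, {"dp": [0, 0, -14], "spin": 0, "grip": -1}, {"dp": [0, 0, 0], "spin": 0, "grip": -1}])

```text
time_s: 3.78
tool_pos: [0.5877, 0.2661, 0.0778]
ee_rot: [-0.002, 0.138, 0.99, -0.006]
force: [-0.8, -0.2, 0.6]
grip_width: 0.997
```

Run:
```python
from h import *
im=np.hstack([cv2.resize(robot.read_camera(n)[y:y+100,x:x+100,::-1],None,fx=4,fy=4) for n,x,y in(("scene",330,190),("top",130,150))])
cv2.imwrite("pics/g1.png",(255*np.clip(im/150.,0,1)**.7).astype(np.uint8))
o=robot.get_obs();print(o['tool_pos'],o['ee_rot'],o['force'],o['moment'])
```

```text
[0.5888 0.2665 0.0791] [-0.0012  0.1383  0.9904 -0.0051] [0.167  0.2859 0.1785] [-0.0117  0.036   0.0499]
```

View pics/g1.png

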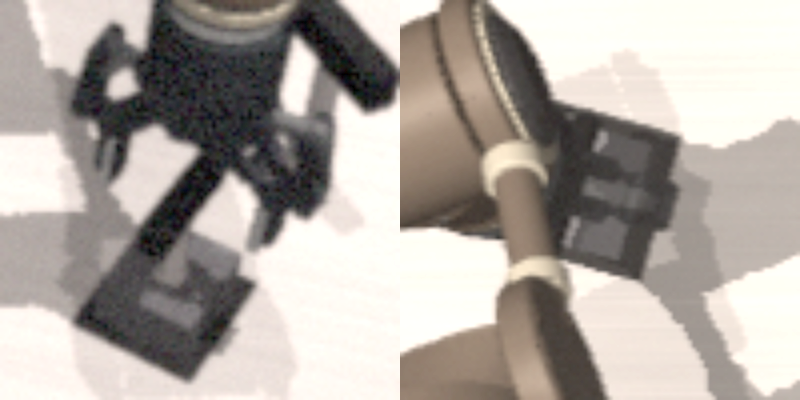

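>>> servo_tool(steps=[{"dp": [-3, -1, -4], "spin": 0, "grip": -1}, {"dp": [0, 0, 0], "spin": 0, "grip": -1}])

```text
time_s: 4.12
tool_pos: [0.5863, 0.2658, 0.076]
ee_rot: [-0.0, 0.138, 0.99, -0.005]
force: [0.8, -0.0, 0.1]
grip_width: 1.0
```

>>> servo_tool(steps=[{"dp": [-1, 0, 0], "spin": 0, "grip": 0.3}, {"dp": [0, 0, 0], "spin": 0, "grip": 0.7}, {"dp": [0, 0, 0], "spin": 0, "grip": 1}, {"dp": [0, 0, 0], "spin": 0, "grip": 1}, {"dp": [0, 0, 0], "spin": 0, "grip": 1}, {"dp": [0, 0, 0], "spin": 0, "grip": 1}])

```text
time_s: 4.88
tool_pos: [0.5857, 0.2661, 0.0769]
ee_rot: [0.0, 0.138, 0.99, -0.004]
force: [-0.3, 0.2, 0.1]
grip_width: 0.201
```

Run:
```python
from h import *
o=robot.get_obs();print(o['tool_pos'],o['ee_rot'],o['force'],o['moment'],o['grip_width'])
```

```text
[0.5857 0.2661 0.0769] [ 0.0002  0.1382  0.9904 -0.0043] [-0.3441  0.1543  0.0505] [ 0.0614 -0.0073  0.0388] 0.2011656248251452
```

>>> servo_tool(steps=[{"dp": [0, 0, 15], "spin": 0, "grip": 1}, {"dp": [0, 0, 15], "spin": 0, "grip": 1}, {"dp": [0, 0, 25], "spin": 0, "grip": 1}, {"dp": [0, 0, 35], "spin": 0, "grip": 1}, {"dp": [0, 0, 35], "spin": 0, "grip": 1}, {"dp": [0, 0, 15], "spin": 0, "grip": 1}, {"dp": [0, 0, 0], "spin": 0, "grip": 1}])

```text
time_s: 5.75
tool_pos: [0.5845, 0.2655, 0.2248]
ee_rot: [0.001, 0.138, 0.99, -0.004]
force: [0.1, 0.0, -1.8]
grip_width: 0.203
```

Run:
```python
from h import *
cv2.imwrite("pics/s2.png",robot.read_camera("scene")[:,:,::-1])
o=robot.get_obs();print(o['tool_pos'],o['ee_rot'],o['force'],o['moment'],o['grip_width'],o['qpos'])
```

```text
[0.584  0.2653 0.2238] [-0.0001  0.1382  0.9904 -0.0046] [ 0.9439 -0.6314 -0.691 ] [ 0.0461 -0.0208  0.0324] 0.1998974507788997 [ 0.3625  0.349   1.5952 -0.0086  1.2021 -0.928 ]
```

View pics/s2.png

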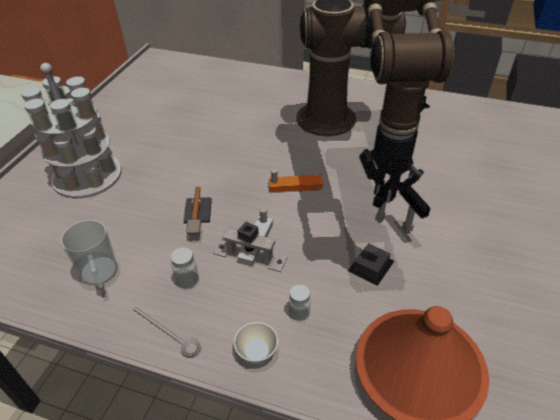

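>>> servo_tool(steps=[{"dp": [7, -36, 0], "spin": 0.007, "grip": 1}, {"dp": [7, -36, 0], "spin": 0.007, "grip": 1}, {"dp": [7, -36, 0], "spin": 0.007, "grip": 1}, {"dp": [7, -36, 0], "spin": 0.007, "grip": 1}, {"dp": [7, -36, 0], "spin": 0.007, "grip": 1}, {"dp": [7, -36, 0], "spin": 0.007, "grip": 1}, {"dp": [7, -36, 0], "spin": 0.007, "grip": 1}, {"dp": [7, -30, -5], "spin": 0.007, "grip": 1}, {"dp": [0, 0, -5], "spin": 0, "grip": 1}, {"dp": [0, 0, 0], "spin": 0, "grip": 1}])

```text
time_s: 7.05
tool_pos: [0.6275, -0.0252, 0.1904]
ee_rot: [-0.018, 0.109, 0.994, -0.007]
force: [-0.3, 1.1, -1.1]
grip_width: 0.197
```

```bash
cat > st.py <<'E'
from h import *
def st():
    o=robot.get_obs();q=o['ee_rot'];T=o['tool_pos']
    w,x,y,z=q
    zz=np.array([2*(x*z+w*y),2*(y*z-w*x),1-2*(x*x+y*y)])
    print("tcp",T,"yaw",np.degrees(2*np.arctan2(y,x)).round(2),"zax",zz,"F",o['force'],"M",o['moment'],"w",round(o['grip_width'],3),"t",o['time_s'])
    tip=T+zz*.071;print("tip",tip, "err to socket mm",(np.array([.6427,-.0288])-tip[:2])*1e3)
E
python3 - <<'E'
from st import *
st()
cv2.imwrite("pics/s3.png",cv2.resize(robot.read_camera("scene")[140:290,180:330,::-1],None,fx=4,fy=4))
E
```

```text
tcp [ 0.6275 -0.0252  0.1904] yaw 167.53 zax [-0.0376 -0.0107 -0.9992] F [-0.2943  1.1244 -1.0555] M [ 0.0626 -0.0117  0.0359] w 0.197 t 7.05
tip [ 0.6249 -0.026   0.1195] err to socket mm [17.823 -2.841]
```

View pics/s3.png

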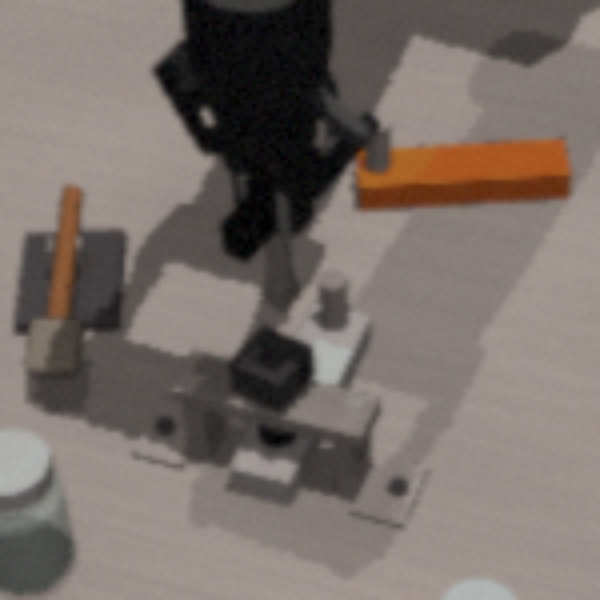

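>>> servo_tool(steps=[{"dp": [6, -1, 6], "spin": 0, "grip": 1}, {"dp": [6, -1, 4], "spin": 0, "grip": 1}, {"dp": [3, -1, 0], "spin": 0, "grip": 1}, {"dp": [0, 0, 0], "spin": 0, "grip": 1}, {"dp": [0, 0, 0], "spin": 0, "grip": 1}])

```text
time_s: 7.72
tool_pos: [0.6444, -0.0254, 0.2024]
ee_rot: [-0.017, 0.106, 0.994, -0.007]
force: [-0.3, -0.8, -2.3]
grip_width: 0.203
```

Run:
```python
from st import *
st();print(px("scene",[.6249,-.026,.1195]))
```

```text
tcp [ 0.6444 -0.0254  0.2024] yaw 167.78 zax [-0.0351 -0.0109 -0.9993] F [-0.2666 -0.8009 -2.2728] M [-0.0045 -0.0364 -0.0003] w 0.203 t 7.725
tip [ 0.642  -0.0262  0.1315] err to socket mm [ 0.7467 -2.6216]
[250.0702 216.9292]
```

>>> servo_tool(steps=[{"dp": [1, -2.5, -10], "spin": 0, "grip": 1}, {"dp": [0, 0, -10], "spin": 0, "grip": 1}, {"dp": [0, 0, -5], "spin": 0, "grip": 1}, {"dp": [0, 0, 0], "spin": 0, "grip": 1}])

```text
time_s: 8.22
tool_pos: [0.6442, -0.0282, 0.1743]
ee_rot: [-0.018, 0.107, 0.994, -0.007]
force: [-0.0, 0.6, -1.5]
grip_width: 0.2
```

Run:
```python
from st import *
st()
cv2.imwrite("pics/s4.png",cv2.resize(robot.read_camera("scene")[180:270,200:300,::-1],None,fx=6,fy=6))
```

```text
tcp [ 0.6442 -0.0282  0.1743] yaw 167.77 zax [-0.0379 -0.0107 -0.9992] F [-0.006   0.6438 -1.4579] M [ 0.0382 -0.0632 -0.0581] w 0.2 t 8.225
tip [ 0.6415 -0.0289  0.1034] err to socket mm [1.2133 0.1239]
```

View pics/s4.png

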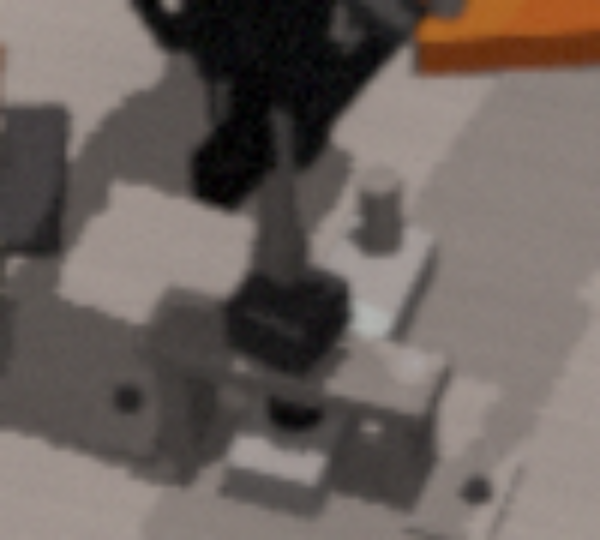

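>>> servo_tool(steps=[{"dp": [1.2, 0, -5], "spin": 0, "grip": 1}, {"dp": [0.5, 0, -4], "spin": 0, "grip": 1}, {"dp": [0, 0, 0], "spin": 0, "grip": 1}])

```text
time_s: 8.65
tool_pos: [0.6466, -0.0282, 0.1656]
ee_rot: [-0.017, 0.106, 0.994, -0.007]
force: [-0.0, 0.4, -1.1]
grip_width: 0.198
```

```bash
python3 -c "from st import *;st()"
```

```text
tcp [ 0.6466 -0.0282  0.1656] yaw 167.77 zax [-0.0362 -0.0108 -0.9993] F [-0.0322  0.4339 -1.1073] M [-0.0537 -0.0202 -0.0293] w 0.198 t 8.65
tip [ 0.6441 -0.0289  0.0946] err to socket mm [-1.3725  0.1394]
```

Tip is about 4 mm in the mouth, free. Continue down gently.

>>> servo_tool(steps=[{"dp": [-1, 0, -3], "spin": 0, "grip": 1}, {"dp": [0, 0, -3], "spin": 0, "grip": 1}, {"dp": [0, 0, 0], "spin": 0, "grip": 1}])

```text
time_s: 9.02
tool_pos: [0.6458, -0.028, 0.1595]
ee_rot: [-0.017, 0.107, 0.994, -0.007]
force: [-0.8, 0.6, -2.6]
grip_width: 0.204
```

```bash
python3 -c "from st import *;st()"
```

```text
tcp [ 0.6458 -0.028   0.1595] yaw 167.77 zax [-0.0356 -0.0106 -0.9993] F [-0.8391  0.6304 -2.6005] M [ 0.079  -0.0462 -0.0279] w 0.204 t 9.025
tip [ 0.6433 -0.0288  0.0885] err to socket mm [-0.5894  0.0026]
```

>>> servo_tool(steps=[{"dp": [-0.5, 0, -3], "spin": 0, "grip": 1}, {"dp": [0, 0, -3], "spin": 0, "grip": 1}, {"dp": [0, 0, 0], "spin": 0, "grip": 1}])

```text
time_s: 9.4
tool_pos: [0.6454, -0.0279, 0.1532]
ee_rot: [-0.017, 0.107, 0.994, -0.007]
force: [-0.5, 0.1, -2.2]
grip_width: 0.199
```

```bash
python3 -c "from st import *;st()"
```

```text
tcp [ 0.6454 -0.0279  0.1532] yaw 167.77 zax [-0.0353 -0.0105 -0.9993] F [-0.495   0.1171 -2.1537] M [ 0.1043 -0.0244 -0.0113] w 0.199 t 9.4
tip [ 0.6429 -0.0287  0.0822] err to socket mm [-0.1679 -0.1312]
```

```bash
cat >> st.py <<'E'
def samp(n):
    R=[]
    for i in range(n):
        im=robot.read_camera("scene");o=robot.get_obs()
        R.append(np.r_[o['force'],o['moment'],o['joint_efforts'][5],o['joint_efforts'][0]])
    R=np.array(R);print("mean",R.mean(0),"\nsd",R.std(0));return im
E
python3 - <<'E'
from st import *
im=samp(8)
cv2.imwrite("pics/s5.png",cv2.resize(im[180:270,200:300,::-1],None,fx=6,fy=6));st()
E
```

```text
mean [ 0.2046  0.5076 -1.4974  0.0591 -0.0232 -0.0096 -0.002  -0.1284] 
sd [0.5706 0.5065 0.4428 0.0262 0.0293 0.0191 0.     0.0062]
tcp [ 0.6457 -0.028   0.1537] yaw 167.77 zax [-0.0345 -0.0106 -0.9993] F [ 0.2163  0.3563 -2.018 ] M [ 0.0969  0.0244 -0.0071] w 0.198 t 9.8
tip [ 0.6432 -0.0288  0.0828] err to socket mm [-0.518  -0.0401]
```

View pics/s5.png

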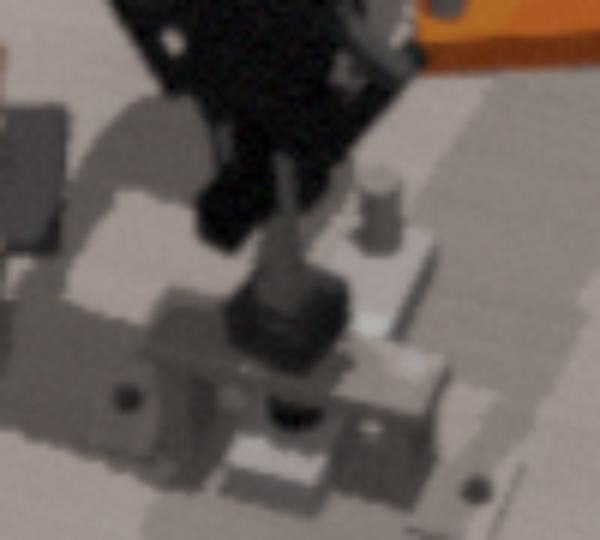

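>>> servo_tool(steps=[{"dp": [-0.3, 0, 0], "spin": -0.1, "grip": 1}])

```text
time_s: 9.93
tool_pos: [0.6457, -0.0278, 0.1539]
ee_rot: [-0.017, 0.157, 0.987, -0.006]
force: [0.8, 0.9, -2.2]
grip_width: 0.198
```

```bash
cat >> st.py <<'E'
def tq():
    o=robot.get_obs();q=o['ee_rot'];T=o['tool_pos'];w,x,y,z=q
    zz=np.array([2*(x*z+w*y),2*(y*z-w*x),1-2*(x*x+y*y)]);tip=T+zz*.071
    print("yaw %.4f rad eff6 %.4f v6 %.3f Mz %.3f F %s tip %s errxy %s t %.2f"%(2*np.arctan2(y,x),o['joint_efforts'][5],o['joint_velocities'][5],o['moment'][2],o['force'],tip,(np.array([.6427,-.0288])-tip[:2])*1e3,o['time_s']))
E
python3 -c "from st import *;tq()"
```

```text
yaw 2.8255 rad eff6 -0.6129 v6 0.785 Mz -0.004 F [ 0.8415  0.9013 -2.1982] tip [ 0.6432 -0.0283  0.0829] errxy [-0.5279 -0.4634] t 9.93
```

>>> servo_tool(steps=[{"dp": [-0.2, -0.1, 0], "spin": -0.02, "grip": 1}, {"dp": [0, 0, 0], "spin": -0.02, "grip": 1}, {"dp": [0, 0, 0], "spin": -0.02, "grip": 1}])

```text
time_s: 10.3
tool_pos: [0.6457, -0.0276, 0.154]
ee_rot: [-0.016, 0.187, 0.982, -0.005]
force: [1.1, 1.1, -2.0]
grip_width: 0.199
```

```bash
python3 -c "from st import *;tq()"
```

```text
yaw 2.7646 rad eff6 -0.0816 v6 0.156 Mz 0.004 F [ 1.1444  1.1299 -1.9591] tip [ 0.6433 -0.0279  0.083 ] errxy [-0.5555 -0.8845] t 10.30
```

>>> servo_tool(steps=[{"dp": [-0.5, -1, -0.3], "spin": -0.02, "grip": 1}, {"dp": [0, 0, 0], "spin": -0.02, "grip": 1}, {"dp": [0, 0, 0], "spin": -0.02, "grip": 1}])

```text
time_s: 10.68
tool_pos: [0.6456, -0.0279, 0.1539]
ee_rot: [-0.016, 0.218, 0.976, -0.004]
force: [0.0, 1.5, -2.1]
grip_width: 0.198
```

```bash
python3 -c "from st import *;tq()"
```

```text
yaw 2.7020 rad eff6 0.0459 v6 0.161 Mz 0.150 F [ 0.0302  1.5052 -2.0916] tip [ 0.6432 -0.028   0.0829] errxy [-0.4999 -0.8302] t 10.68
```

>>> servo_tool(steps=[{"dp": [-0.3, -0.5, -0.3], "spin": -0.02, "grip": 1}, {"dp": [0, 0, 0], "spin": -0.02, "grip": 1}])

```text
time_s: 10.92
tool_pos: [0.6455, -0.0281, 0.1537]
ee_rot: [-0.016, 0.239, 0.971, -0.003]
force: [0.0, 1.8, -2.5]
grip_width: 0.198
```

```bash
python3 -c "from st import *;tq()"
```

```text
yaw 2.6593 rad eff6 0.0443 v6 0.163 Mz 0.157 F [ 0.0321  1.8227 -2.4973] tip [ 0.6432 -0.028   0.0828] errxy [-0.5299 -0.754 ] t 10.93
```

>>> servo_tool(steps=[{"dp": [-0.3, -0.5, -0.3], "spin": -0.02, "grip": 1}, {"dp": [0, 0, -0.2], "spin": -0.02, "grip": 1}])

```text
time_s: 11.18
tool_pos: [0.6455, -0.0283, 0.1534]
ee_rot: [-0.016, 0.26, 0.966, -0.003]
force: [1.0, 1.9, -1.6]
grip_width: 0.2
```

```bash
python3 -c "from st import *;tq()"
```

```text
yaw 2.6164 rad eff6 0.0385 v6 0.164 Mz 0.148 F [ 1.0407  1.9212 -1.5856] tip [ 0.6433 -0.0281  0.0825] errxy [-0.5526 -0.7074] t 11.18
```

>>> servo_tool(steps=[{"dp": [-0.3, -0.5, -0.3], "spin": -0.02, "grip": 1}, {"dp": [0, 0, -0.2], "spin": -0.02, "grip": 1}])

```text
time_s: 11.42
tool_pos: [0.6455, -0.0285, 0.1532]
ee_rot: [-0.016, 0.28, 0.96, -0.002]
force: [1.2, 1.1, -0.8]
grip_width: 0.201
```

```bash
python3 -c "from st import *;tq()"
```

```text
yaw 2.5734 rad eff6 0.0370 v6 0.163 Mz 0.157 F [ 1.1539  1.1083 -0.7757] tip [ 0.6433 -0.0281  0.0823] errxy [-0.5559 -0.6645] t 11.43
```

>>> servo_tool(steps=[{"dp": [-0.2, -0.4, -0.3], "spin": -0.02, "grip": 1}, {"dp": [0, 0, -0.2], "spin": -0.02, "grip": 1}, {"dp": [0, 0, -0.2], "spin": -0.02, "grip": 1}])

```text
time_s: 11.8
tool_pos: [0.6454, -0.0287, 0.1528]
ee_rot: [-0.016, 0.311, 0.95, -0.001]
force: [0.3, 2.2, -0.0]
grip_width: 0.2
```

```bash
python3 -c "from st import *;tq()"
```

```text
yaw 2.5091 rad eff6 0.0345 v6 0.163 Mz 0.144 F [ 0.2804  2.1566 -0.0088] tip [ 0.6433 -0.0282  0.0819] errxy [-0.5916 -0.6304] t 11.80
```

>>> servo_tool(steps=[{"dp": [-0.2, -0.4, -0.3], "spin": -0.02, "grip": 1}, {"dp": [0, 0, -0.2], "spin": -0.02, "grip": 1}, {"dp": [0, 0, -0.2], "spin": -0.02, "grip": 1}])

```text
time_s: 12.18
tool_pos: [0.6454, -0.0289, 0.1525]
ee_rot: [-0.015, 0.341, 0.94, -0.0]
force: [-0.2, 2.5, 0.0]
grip_width: 0.2
```

```bash
python3 -c "from st import *;tq()"
```

```text
yaw 2.4446 rad eff6 0.0315 v6 0.165 Mz 0.118 F [-0.1855  2.471   0.0369] tip [ 0.6433 -0.0282  0.0815] errxy [-0.6275 -0.5824] t 12.18
```

>>> servo_tool(steps=[{"dp": [-0.2, -0.4, -0.2], "spin": -0.02, "grip": 1}, {"dp": [0, 0, -0.2], "spin": -0.02, "grip": 1}, {"dp": [0, 0, -0.2], "spin": -0.02, "grip": 1}])

```text
time_s: 12.55
tool_pos: [0.6454, -0.0291, 0.1522]
ee_rot: [-0.015, 0.371, 0.928, 0.0]
force: [1.3, 2.1, 0.7]
grip_width: 0.201
```

```bash
python3 -c "from st import *;tq()"
```

```text
yaw 2.3803 rad eff6 0.0290 v6 0.164 Mz 0.065 F [1.3349 2.1381 0.7139] tip [ 0.6434 -0.0283  0.0812] errxy [-0.665  -0.5364] t 12.55
```

>>> servo_tool(steps=[{"dp": [-0.2, -0.4, -0.2], "spin": -0.02, "grip": 1}, {"dp": [0, 0, -0.2], "spin": -0.02, "grip": 1}, {"dp": [0, 0, -0.2], "spin": -0.02, "grip": 1}])

```text
time_s: 12.92
tool_pos: [0.6453, -0.0293, 0.1518]
ee_rot: [-0.015, 0.401, 0.916, 0.001]
force: [0.5, 2.9, 0.2]
grip_width: 0.198
```

```bash
python3 -c "from st import *;tq()"
```

```text
yaw 2.3160 rad eff6 0.0267 v6 0.164 Mz 0.137 F [0.4896 2.8713 0.2288] tip [ 0.6434 -0.0283  0.0809] errxy [-0.6768 -0.5202] t 12.93
```

>>> servo_tool(steps=[{"dp": [-0.2, -0.4, -0.2], "spin": -0.02, "grip": 1}, {"dp": [0, 0, -0.2], "spin": -0.02, "grip": 1}, {"dp": [0, 0, -0.2], "spin": -0.02, "grip": 1}])

```text
time_s: 13.3
tool_pos: [0.6453, -0.0295, 0.1515]
ee_rot: [-0.015, 0.43, 0.902, 0.002]
force: [0.7, 3.6, 1.6]
grip_width: 0.199
```

```bash
python3 -c "from st import *;tq()"
```

```text
yaw 2.2515 rad eff6 0.0244 v6 0.165 Mz 0.173 F [0.7471 3.5707 1.5744] tip [ 0.6434 -0.0283  0.0805] errxy [-0.7488 -0.4553] t 13.30
```

>>> servo_tool(steps=[{"dp": [-0.2, 0.2, -0.2], "spin": -0.02, "grip": 1}, {"dp": [0, 0, -0.2], "spin": -0.02, "grip": 1}, {"dp": [0, 0, -0.2], "spin": -0.02, "grip": 1}])

```text
time_s: 13.68
tool_pos: [0.6451, -0.0296, 0.1512]
ee_rot: [-0.015, 0.459, 0.888, 0.002]
force: [0.4, 3.1, 2.4]
grip_width: 0.201
```

```bash
python3 -c "from st import *;tq()"
```

```text
yaw 2.1873 rad eff6 0.0225 v6 0.166 Mz 0.088 F [0.365  3.0681 2.4372] tip [ 0.6434 -0.0283  0.0802] errxy [-0.7178 -0.4631] t 13.68
```

>>> servo_tool(steps=[{"dp": [-0.2, 0.1, -0.2], "spin": -0.02, "grip": 1}, {"dp": [0, 0, -0.2], "spin": -0.02, "grip": 1}, {"dp": [0, 0, -0.2], "spin": -0.02, "grip": 1}])

```text
time_s: 14.05
tool_pos: [0.6451, -0.0296, 0.1508]
ee_rot: [-0.014, 0.487, 0.873, 0.003]
force: [0.9, 2.2, 1.9]
grip_width: 0.199
```

```bash
python3 -c "from st import *;tq()"
```

```text
yaw 2.1231 rad eff6 0.0204 v6 0.166 Mz 0.061 F [0.8965 2.1699 1.9019] tip [ 0.6435 -0.0283  0.0798] errxy [-0.7934 -0.4864] t 14.05
```

>>> servo_tool(steps=[{"dp": [-0.2, 0, -0.2], "spin": -0.02, "grip": 1}, {"dp": [0, 0, -0.2], "spin": -0.02, "grip": 1}, {"dp": [0, 0, -0.2], "spin": -0.02, "grip": 1}])

```text
time_s: 14.42
tool_pos: [0.645, -0.0297, 0.1505]
ee_rot: [-0.014, 0.515, 0.857, 0.003]
force: [-0.2, 3.5, 2.4]
grip_width: 0.202
```

```bash
python3 -c "from st import *;tq()"
```

```text
yaw 2.0587 rad eff6 0.0183 v6 0.164 Mz 0.138 F [-0.16    3.4864  2.3997] tip [ 0.6435 -0.0283  0.0795] errxy [-0.8113 -0.4736] t 14.43
```

Run:
```python
from st import *
im=samp(6)
cv2.imwrite("pics/s6.png",np.hstack([cv2.resize(a[:,:,::-1],None,fx=6,fy=6) for a in(im[190:260,220:280],robot.read_camera("top")[140:210,270:330])]));tq()
```

```text
mean [ 0.2896  2.7056  2.6491  0.6577 -0.0125  0.0818  0.129  -1.9933] 
sd [0.2415 0.5107 0.684  0.0344 0.0308 0.0232 0.0232 0.0173]
yaw 2.0602 rad eff6 0.1073 v6 -0.001 Mz 0.112 F [0.4035 3.1046 3.3694] tip [ 0.6435 -0.0283  0.0795] errxy [-0.8434 -0.4734] t 14.78
```

View pics/s6.png

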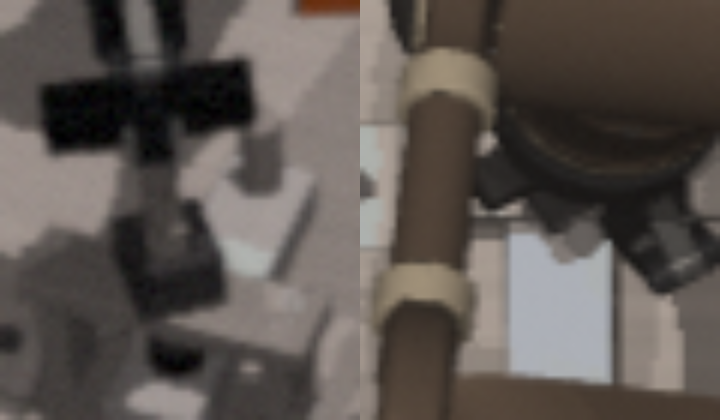

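>>> servo_tool(steps=[{"dp": [-0.3, 0.3, -0.2], "spin": -0.02, "grip": 1}, {"dp": [0, 0, -0.2], "spin": -0.02, "grip": 1}])

```text
time_s: 15.02
tool_pos: [0.6449, -0.0297, 0.1502]
ee_rot: [-0.014, 0.533, 0.846, 0.003]
force: [-0.3, 3.4, 3.4]
grip_width: 0.197
```

```bash
python3 -c "from st import *;tq()"
```

```text
yaw 2.0179 rad eff6 0.0152 v6 0.164 Mz 0.098 F [-0.2523  3.411   3.3559] tip [ 0.6435 -0.0283  0.0793] errxy [-0.8128 -0.4895] t 15.03
```

>>> servo_tool(steps=[{"dp": [-0.3, 0.1, -0.2], "spin": -0.02, "grip": 1}, {"dp": [0, 0, -0.2], "spin": -0.02, "grip": 1}])

```text
time_s: 15.28
tool_pos: [0.6448, -0.0297, 0.15]
ee_rot: [-0.013, 0.551, 0.835, 0.004]
force: [0.2, 2.2, 2.9]
grip_width: 0.2
```

```bash
python3 -c "from st import *;tq()"
```

```text
yaw 1.9751 rad eff6 0.0258 v6 0.167 Mz 0.176 F [0.237  2.2146 2.9426] tip [ 0.6435 -0.0283  0.079 ] errxy [-0.8203 -0.5459] t 15.28
```

>>> servo_tool(steps=[{"dp": [-0.3, 0.1, -0.2], "spin": -0.02, "grip": 1}, {"dp": [0, 0, -0.2], "spin": -0.02, "grip": 1}])

```text
time_s: 15.52
tool_pos: [0.6448, -0.0298, 0.1499]
ee_rot: [-0.013, 0.568, 0.823, 0.004]
force: [-0.3, 2.2, 3.5]
grip_width: 0.2
```

```bash
python3 -c "from st import *;tq()"
```

```text
yaw 1.9323 rad eff6 0.0371 v6 0.166 Mz 0.164 F [-0.2653  2.2142  3.5427] tip [ 0.6436 -0.0283  0.0789] errxy [-0.8866 -0.5449] t 15.53
```

>>> servo_tool(steps=[{"dp": [-0.3, 0.1, -0.1], "spin": -0.02, "grip": 1}, {"dp": [0, 0, -0.1], "spin": -0.02, "grip": 1}, {"dp": [0, 0, -0.1], "spin": -0.02, "grip": 1}])

```text
time_s: 15.9
tool_pos: [0.6446, -0.0298, 0.1496]
ee_rot: [-0.013, 0.594, 0.804, 0.004]
force: [0.5, 2.6, 2.7]
grip_width: 0.201
```

```bash
python3 -c "from st import *;tq()"
```

```text
yaw 1.8683 rad eff6 0.0583 v6 0.165 Mz 0.142 F [0.5407 2.5776 2.6995] tip [ 0.6435 -0.0283  0.0786] errxy [-0.8157 -0.5494] t 15.90
```

>>> servo_tool(steps=[{"dp": [-0.3, 0.1, -0.1], "spin": -0.02, "grip": 1}, {"dp": [0, 0, -0.1], "spin": -0.02, "grip": 1}])

```text
time_s: 16.15
tool_pos: [0.6445, -0.0298, 0.1494]
ee_rot: [-0.012, 0.611, 0.791, 0.005]
force: [-0.1, 2.4, 3.2]
grip_width: 0.198
```

```bash
python3 -c "from st import *;tq()"
```

```text
yaw 1.8256 rad eff6 0.0736 v6 0.166 Mz 0.217 F [-0.067   2.3937  3.2284] tip [ 0.6435 -0.0282  0.0784] errxy [-0.8148 -0.5695] t 16.15
```

>>> servo_tool(steps=[{"dp": [0, 0, 0], "spin": -0.03, "grip": 1}, {"dp": [0, 0, 0], "spin": 0, "grip": 1}, {"dp": [0, 0, 0], "spin": 0, "grip": 1}, {"dp": [0, 0, 0], "spin": 0, "grip": 1}, {"dp": [0, 0, 0], "spin": 0, "grip": 1}])

```text
time_s: 16.77
tool_pos: [0.6444, -0.0298, 0.1493]
ee_rot: [-0.012, 0.624, 0.781, 0.005]
force: [0.6, 1.4, 2.3]
grip_width: 0.197
```

```bash
python3 -c "from st import *;tq();samp(6)"
```

```text
yaw 1.7932 rad eff6 0.1793 v6 -0.000 Mz 0.137 F [0.5844 1.434  2.2601] tip [ 0.6435 -0.0282  0.0783] errxy [-0.7975 -0.5611] t 16.77
mean [ 0.5015  2.3397  2.8455  0.5379 -0.1133  0.166   0.1792 -1.6267] 
sd [0.3857 0.5195 0.4074 0.0215 0.015  0.0284 0.0001 0.0008]
```

>>> servo_tool(steps=[{"dp": [0, 0, 0], "spin": 0, "grip": 0.5}, {"dp": [0, 0, 0], "spin": 0, "grip": 0}, {"dp": [0, 0, 0], "spin": 0, "grip": -0.5}, {"dp": [0, 0, 0], "spin": 0, "grip": -1}, {"dp": [0, 0, 0], "spin": 0, "grip": -1}, {"dp": [0, 0, 10], "spin": 0, "grip": -1}, {"dp": [0, 0, 20], "spin": 0, "grip": -1}, {"dp": [0, 0, 30], "spin": 0, "grip": -1}, {"dp": [0, 0, 30], "spin": 0, "grip": -1}])

```text
time_s: 18.2
tool_pos: [0.6402, -0.0318, 0.2396]
ee_rot: [-0.015, 0.625, 0.781, 0.0]
force: [0.4, -1.5, 0.9]
grip_width: 1.0
```

Run:
```python
from st import *
st();print(robot.get_obs()['qpos'])
cv2.imwrite("pics/s7.png",cv2.resize(robot.read_camera("scene")[150:290,180:330,::-1],None,fx=4,fy=4))
```

```text
tcp [ 0.6402 -0.0318  0.2396] yaw 102.69 zax [-0.0232  0.0196 -0.9995] F [ 0.4202 -1.5226  0.8865] M [-0.0153 -0.0118 -0.0191] w 1.0 t 18.2
tip [ 0.6386 -0.0304  0.1687] err to socket mm [4.136  1.6275]
[-0.1258  0.3461  1.5665  0.0175  1.2545 -0.3529]
```

View pics/s7.png

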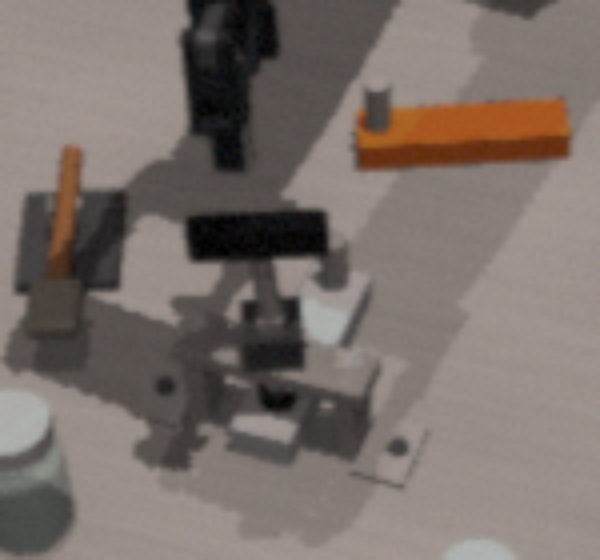

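>>> servo_tool(steps=[{"dp": [-12, 0, 5], "spin": 0.15, "grip": -1}, {"dp": [-12, 0, 0], "spin": 0.15, "grip": -1}, {"dp": [-12, 0, 0], "spin": 0.15, "grip": -1}, {"dp": [-12, 0, 0], "spin": 0.15, "grip": -1}, {"dp": [-12, 0, 0], "spin": 0.15, "grip": -1}, {"dp": [-12, 0, 0], "spin": 0.15, "grip": -1}, {"dp": [-12, 0, 0], "spin": 0.15, "grip": -1}, {"dp": [-12, 0, 0], "spin": 0.15, "grip": -1}, {"dp": [0, 0, 0], "spin": 0.1, "grip": -1}, {"dp": [0, 0, 0], "spin": 0, "grip": -1}])

```text
time_s: 19.5
tool_pos: [0.551, -0.0327, 0.2711]
ee_rot: [0.001, 0.003, 1.0, 0.001]
force: [-0.2, 0.4, -1.1]
grip_width: 0.997
```

Run:
```python
from st import *
st()
```

```text
tcp [ 0.551  -0.0327  0.2711] yaw 179.66 zax [ 0.0029  0.0027 -1.    ] F [-0.2215  0.4106 -1.0917] M [ 0.0054 -0.0349 -0.0089] w 0.997 t 19.5
tip [ 0.5512 -0.0325  0.2001] err to socket mm [91.4832  3.6674]
```

>>> servo_tool(steps=[{"dp": [-6, 2, -30], "spin": 0, "grip": -1}, {"dp": [-6, 2, -35], "spin": 0, "grip": -1}, {"dp": [0, 0, -35], "spin": 0, "grip": -1}, {"dp": [0, 0, -35], "spin": 0, "grip": -1}, {"dp": [0, 0, -25], "spin": 0, "grip": -1}, {"dp": [0, 0, -10], "spin": 0, "grip": -1}, {"dp": [0, 0, 0], "spin": 0, "grip": -1}])

```text
time_s: 20.38
tool_pos: [0.5442, -0.0291, 0.1047]
ee_rot: [0.009, 0.009, 1.0, 0.0]
force: [-0.9, -0.1, -0.2]
grip_width: 1.0
```

Run:
```python
from st import *
st()
im=np.hstack([cv2.resize(robot.read_camera(n)[y:y+100,x:x+100,::-1],None,fx=4,fy=4) for n,x,y in(("scene",210,150),("top",250,150))])
cv2.imwrite("pics/g2.png",im)
```

```text
tcp [ 0.5442 -0.0291  0.1047] yaw 178.99 zax [ 0.0181  0.0007 -0.9998] F [-0.8609 -0.1298 -0.157 ] M [-0.0578 -0.0581 -0.073 ] w 1.0 t 20.375
tip [ 0.5455 -0.029   0.0337] err to socket mm [97.1989  0.2142]
```

View pics/g2.png

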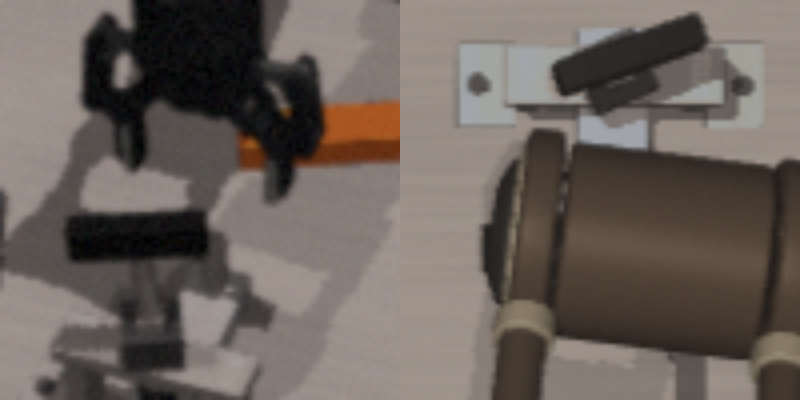

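>>> servo_tool(steps=[{"dp": [-3, 0, -25], "spin": 0, "grip": -1}, {"dp": [-2, 0, -25], "spin": 0, "grip": -1}, {"dp": [0, 0, -12], "spin": 0, "grip": -1}, {"dp": [0, 0, 0], "spin": 0, "grip": -1}])

```text
time_s: 20.98
tool_pos: [0.5465, -0.03, 0.049]
ee_rot: [0.017, 0.009, 1.0, -0.001]
force: [0.1, 1.1, 0.3]
grip_width: 1.0
```

Run:
```python
from st import *
st()
```

```text
tcp [ 0.5465 -0.03    0.049 ] yaw 178.95 zax [ 0.0339 -0.0015 -0.9994] F [0.0814 1.1298 0.3478] M [-0.0112  0.0762 -0.0049] w 1.0 t 20.975
tip [ 0.5489 -0.0301 -0.0219] err to socket mm [93.8271  1.3239]
```

>>> servo_tool(steps=[{"dp": [-3, 0.5, -6], "spin": 0, "grip": -1}, {"dp": [-3, 0.5, -5], "spin": 0, "grip": -1}, {"dp": [-1, 0, -4], "spin": 0, "grip": -1}, {"dp": [0, 0, 0], "spin": 0, "grip": -1}])

```text
time_s: 21.48
tool_pos: [0.5412, -0.0292, 0.0357]
ee_rot: [0.019, 0.009, 1.0, -0.001]
force: [-0.3, 0.3, 0.3]
grip_width: 1.003
```

Run:
```python
from st import *
st()
```

```text
tcp [ 0.5412 -0.0292  0.0357] yaw 178.95 zax [ 0.0386 -0.0021 -0.9993] F [-0.2675  0.339   0.3118] M [ 0.0056 -0.0044 -0.0434] w 1.003 t 21.475
tip [ 0.5439 -0.0293 -0.0353] err to socket mm [98.7504  0.5361]
```

>>> servo_tool(steps=[{"dp": [-0.5, 0, -2], "spin": 0, "grip": 0}, {"dp": [0, 0, 0], "spin": 0, "grip": 0.5}, {"dp": [0, 0, 0], "spin": 0, "grip": 0.6}, {"dp": [0, 0, 0], "spin": 0, "grip": 1}, {"dp": [0, 0, 0], "spin": 0, "grip": 1}, {"dp": [0, 0, 0], "spin": 0, "grip": 1}])

```text
time_s: 22.22
tool_pos: [0.5411, -0.0291, 0.0341]
ee_rot: [0.02, 0.009, 1.0, -0.001]
force: [0.5, -0.1, 0.4]
grip_width: 0.187
```

Run:
```python
from st import *
st();samp(4)
```

```text
tcp [ 0.5411 -0.0291  0.0341] yaw 178.95 zax [ 0.039  -0.0019 -0.9992] F [ 0.5222 -0.0544  0.4173] M [ 0.0363  0.0269 -0.0105] w 0.187 t 22.225
tip [ 0.5438 -0.0292 -0.0368] err to socket mm [98.8511  0.4372]
mean [ 0.1301 -0.0361  0.219   0.0901  0.0937  0.0373  0.0171 -0.0612] 
sd [0.3094 0.2675 0.3642 0.0205 0.0446 0.0207 0.0008 0.0021]
```

>>> servo_tool(steps=[{"dp": [-2, 0, 0], "spin": 0, "grip": 1}, {"dp": [-2, 0, 0], "spin": 0, "grip": 1}])

```text
time_s: 22.68
tool_pos: [0.541, -0.0291, 0.0343]
ee_rot: [0.024, 0.009, 1.0, -0.001]
force: [6.6, 1.3, -7.6]
grip_width: 0.189
```

Run:
```python
from st import *
st()
```

```text
tcp [ 0.541  -0.0291  0.0343] yaw 178.93 zax [ 0.0485 -0.0023 -0.9988] F [ 6.6289  1.3277 -7.5703] M [ 0.1618 -0.7555  0.0644] w 0.189 t 22.675
tip [ 0.5445 -0.0293 -0.0366] err to socket mm [98.247   0.5088]
```

>>> servo_tool(steps=[{"dp": [-4, 0, -1.5], "spin": 0, "grip": 1}])

```text
time_s: 22.8
tool_pos: [0.5411, -0.0292, 0.0341]
ee_rot: [0.029, 0.01, 1.0, -0.001]
force: [7.1, 2.5, 1.8]
grip_width: 0.193
```

Run:
```python
from st import *
st()
```

```text
tcp [ 0.5411 -0.0292  0.0341] yaw 178.91 zax [ 0.0573 -0.0026 -0.9984] F [7.1037 2.5452 1.8496] M [ 0.3966 -0.6989  0.1354] w 0.193 t 22.8
tip [ 0.5452 -0.0294 -0.0367] err to socket mm [97.5363  0.5932]
```

>>> servo_tool(steps=[{"dp": [-7, -0.5, -0.7], "spin": 0, "grip": 1}])

```text
time_s: 22.92
tool_pos: [0.5373, -0.0298, 0.0342]
ee_rot: [0.032, 0.01, 0.999, -0.001]
force: [6.5, 0.7, -6.0]
grip_width: 0.192
```

Run:
```python
from st import *
st()
```

```text
tcp [ 0.5373 -0.0298  0.0342] yaw 178.89 zax [ 0.0643 -0.003  -0.9979] F [ 6.4691  0.6523 -5.9858] M [ 0.261  -0.4654  0.0109] w 0.192 t 22.925
tip [ 0.5419 -0.03   -0.0367] err to socket mm [100.8061   1.1787]
```

>>> servo_tool(steps=[{"dp": [-4, 0.2, -1], "spin": 0, "grip": 1}, {"dp": [-4, 0.2, -1], "spin": 0, "grip": 1}])

```text
time_s: 23.18
tool_pos: [0.5368, -0.0299, 0.0343]
ee_rot: [0.04, 0.01, 0.999, -0.002]
force: [8.7, -0.4, -6.0]
grip_width: 0.195
```

Run:
```python
from st import *
st()
```

```text
tcp [ 0.5368 -0.0299  0.0343] yaw 178.85 zax [ 0.0807 -0.0043 -0.9967] F [ 8.7453 -0.3632 -5.9967] M [ 0.1001 -0.7523 -0.083 ] w 0.195 t 23.175
tip [ 0.5425 -0.0302 -0.0365] err to socket mm [100.1801   1.3815]
```

>>> servo_tool(steps=[{"dp": [-9, 0.2, -1.5], "spin": 0, "grip": 1}, {"dp": [-9, 0.2, -1], "spin": 0, "grip": 1}])

```text
time_s: 23.42
tool_pos: [0.5273, -0.0303, 0.0343]
ee_rot: [0.05, 0.011, 0.999, -0.003]
force: [7.7, 1.1, -6.1]
grip_width: 0.188
```

Run:
```python
from st import *
st()
```

```text
tcp [ 0.5273 -0.0303  0.0343] yaw 178.78 zax [ 0.0989 -0.0061 -0.9951] F [ 7.7471  1.1156 -6.0709] M [ 0.2252 -0.5173 -0.0335] w 0.188 t 23.425
tip [ 0.5343 -0.0308 -0.0363] err to socket mm [108.3564   1.9513]
```

>>> servo_tool(steps=[{"dp": [-13, 0.3, -2], "spin": 0, "grip": 1}, {"dp": [-13, 0.3, -1.5], "spin": 0, "grip": 1}])

```text
time_s: 23.68
tool_pos: [0.5114, -0.0309, 0.0345]
ee_rot: [0.06, 0.011, 0.998, -0.004]
force: [8.3, 1.0, -5.7]
grip_width: 0.187
```

Run:
```python
from st import *
st()
```

```text
tcp [ 0.5114 -0.0309  0.0345] yaw 178.69 zax [ 0.1206 -0.0084 -0.9927] F [ 8.2793  0.9666 -5.725 ] M [ 0.1755 -0.5369  0.0161] w 0.187 t 23.675
tip [ 0.5199 -0.0315 -0.036 ] err to socket mm [122.7714   2.6942]
```

>>> servo_tool(steps=[{"dp": [-13, 0.5, -2], "spin": 0, "grip": 1}, {"dp": [-12, 0.5, -2], "spin": 0, "grip": 1}])

```text
time_s: 23.92
tool_pos: [0.4965, -0.0313, 0.0346]
ee_rot: [0.072, 0.012, 0.997, -0.005]
force: [3.2, 0.5, 11.4]
grip_width: 0.189
```

Run:
```python
from st import *
st()
im=np.hstack([cv2.resize(robot.read_camera(n)[y:y+100,x:x+100,::-1],None,fx=4,fy=4) for n,x,y in(("scene",210,170),("top",250,140))])
cv2.imwrite("pics/g3.png",im)
```

```text
tcp [ 0.4965 -0.0313  0.0346] yaw 178.57 zax [ 0.1427 -0.0111 -0.9897] F [ 3.2251  0.5323 11.3522] M [ 0.3374 -0.6725 -0.0632] w 0.189 t 23.925
tip [ 0.5066 -0.0321 -0.0356] err to socket mm [136.1046   3.2723]
```

View pics/g3.png

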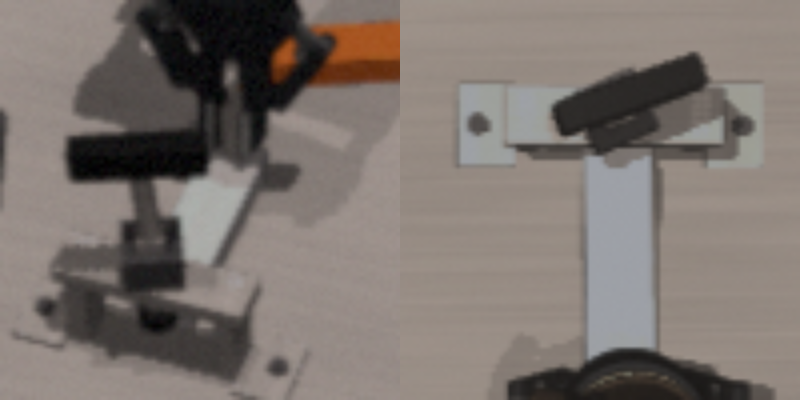

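>>> servo_tool(steps=[{"dp": [-5, 0.2, 0.3], "spin": 0, "grip": 1}, {"dp": [-4, 0.2, 0.3], "spin": 0, "grip": 1}, {"dp": [0, 0, 0], "spin": 0, "grip": 1}])

```text
time_s: 24.4
tool_pos: [0.4842, -0.0306, 0.0347]
ee_rot: [0.069, 0.012, 0.998, -0.005]
force: [0.9, 0.2, 0.8]
grip_width: 0.191
```

Run:
```python
from st import *
st()
```

```text
tcp [ 0.4842 -0.0306  0.0347] yaw 178.6 zax [ 0.137  -0.0107 -0.9905] F [0.8693 0.152  0.7907] M [ 0.0808 -0.0476  0.0066] w 0.191 t 24.4
tip [ 0.4939 -0.0314 -0.0356] err to socket mm [148.8173   2.6029]
```

>>> servo_tool(steps=[{"dp": [0, 0, 0], "spin": 0, "grip": 0.5}, {"dp": [0, 0, 0], "spin": 0, "grip": 0}, {"dp": [0, 0, 0], "spin": 0, "grip": -1}, {"dp": [0, 0, 0], "spin": 0, "grip": -1}, {"dp": [0, 0, 0], "spin": 0, "grip": -1}, {"dp": [0, 0, 10], "spin": 0, "grip": -1}, {"dp": [0, 0, 25], "spin": 0, "grip": -1}, {"dp": [-10, 0, 40], "spin": 0, "grip": -1}, {"dp": [-30, 0, 40], "spin": 0, "grip": -1}, {"dp": [-30, 0, 30], "spin": 0, "grip": -1}])

```text
time_s: 25.65
tool_pos: [0.4101, -0.0302, 0.183]
ee_rot: [0.065, 0.012, 0.998, -0.004]
force: [0.0, 0.7, -0.5]
grip_width: 1.002
```

>>> servo_tool(steps=[{"dp": [-30, 20, 10], "spin": 0, "grip": -1}, {"dp": [-20, 40, 10], "spin": 0, "grip": -1}, {"dp": [0, 45, 0], "spin": 0, "grip": -1}, {"dp": [0, 45, 0], "spin": 0, "grip": -1}, {"dp": [0, 45, 0], "spin": 0, "grip": -1}, {"dp": [0, 0, 0], "spin": 0, "grip": -1}])

```text
time_s: 26.4
tool_pos: [0.3601, 0.1697, 0.2131]
ee_rot: [0.075, 0.014, 0.997, -0.003]
force: [0.5, -0.9, 0.1]
grip_width: 1.002
```

Run:
```python
from st import *
st()
for n in("scene","top"): cv2.imwrite(f"pics/{n}9.png",robot.read_camera(n)[:,:,::-1])
```

```text
tcp [0.3601 0.1697 0.2131] yaw 178.44 zax [ 0.1502 -0.0086 -0.9886] F [ 0.4792 -0.9237  0.0589] M [-0.0391  0.132   0.009 ] w 1.002 t 26.4
tip [0.3708 0.1691 0.1429] err to socket mm [ 271.9295 -197.8914]
```

View pics/top9.png

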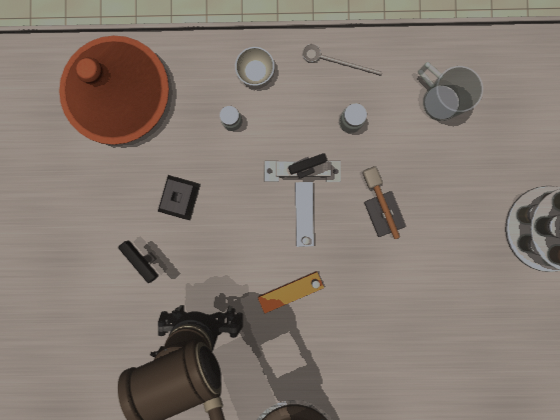

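View pics/scene9.png

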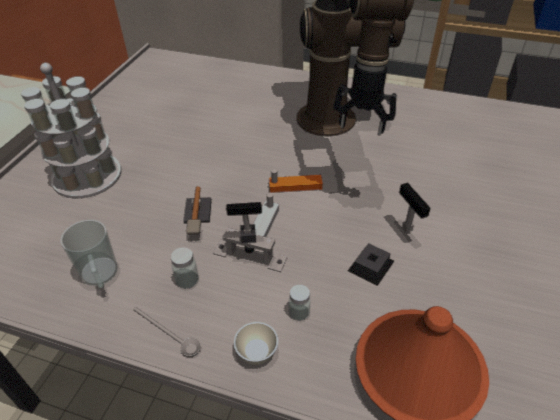

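Run:
```python
from st import *
t=cv2.imread("pics/top9.png");s=cv2.imread("pics/scene9.png")
p=onz("top",306,240.3,.064);print("post",p,"axis-centre x",.6427-p[0]-.06)
print("bar centre tri",tri((244.5,209),(307.5,164)), "jars moved px 0: ", )
o=np.hstack([cv2.resize(t[140:250,255:355],None,fx=4,fy=4),cv2.resize(s[190:300,205:305],None,fx=4,fy=4)])
cv2.imwrite("pics/f.png",cv2.convertScaleAbs(o,alpha=1.4))
```

```text
post [ 0.4815 -0.0323  0.064 ] axis-centre x 0.10121249773472585
bar centre tri (array([ 0.6414, -0.0323,  0.1589]), np.float64(0.0026921926891138193)) jars moved px 0:
```

View pics/f.png

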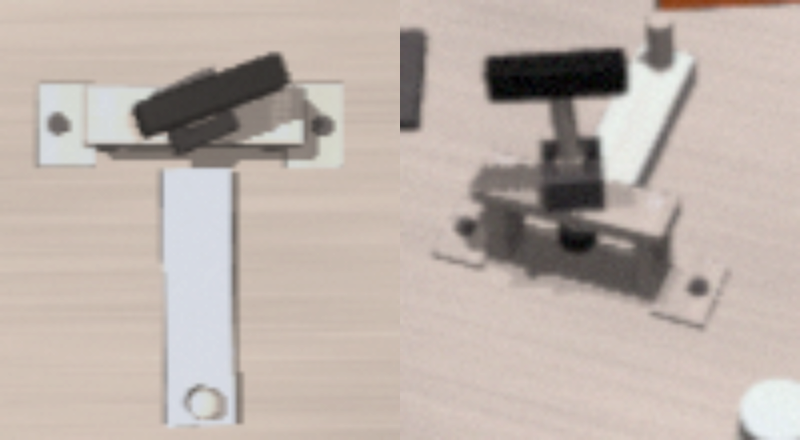

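```bash
python3 -c "
from station import robot
print(robot.close_job())"
```

```text
the job is handed in; nothing more can be done
None
```

I handed the job in at about 26.5 s of the 67 s. The driver is standing in the stop screw, and the setting block has been drawn out clear of the foot. The hand-in gives no verdict.

- **Setting the stop:** I took the smaller driver from the holder and seated its tip about 16 mm deep. I turned it clockwise about 0.95 rad and felt the foot meet the block. From there I turned another 0.22 rad. That puts the foot force at about 8.9 N by the angle and about 9.5 N by the rise in the held moment.
- **Drawing the block:** I pulled it along the ledge by its post, in line with its own −x, against about 7–9 N of drag (the expected range is 6–24 N).
- **Last pictures:**
  - The block lies flat, with the screw's axis about 101 mm from its centre (over 87 mm needed).
  - The driver looks upright and about 20 mm deep.
  - The jars and other bystanders look unmoved to the eye; I did not measure them.
  - The gripper is well clear of everything.
- **What disagreed:**
  - The two cameras differed by about 2–3 mm.
  - A single wrist-moment reading was too noisy to show contact, so I found it from the last joint's effort and checked it with averaged moments at a standstill.
  - The tool crept in tilt to about 0.14 rad during the pull. It also pulled up on the post by about 6 N for most of the pull and pressed down about 11 N near the end. The height readings showed no lift.

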